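Level the tilting carving stand and pin it

TASK

On the stonecarver's bench the stand that carries the stone rosette is tilted. Push its red bar down until the cradle is level on its stop, then take the green-handled pin from the wooden rack and put it fully home, collar down, in the yellow guide on top of the stand so that the cradle is locked level. Let go of the pin.

Things in the scene. Friction and masses are not known exactly. Their poses are not given: they have to be found in the camera images.
- cradle (a joint): Tilt of the stand's cradle (wooden tray with stone rosette, lever with red bar at one side, notched steel disc on one end) about a level axis 110 mm above the table, rad. 0 = level, on its stop, goes no lower; larger = red bar higher, at most 0.95. Stiff: stays where left; 5 to 12 N down on the bar moves it. Shut fingers can push it down. Stone and tray stay within 90 mm of the axis.
- red_bar (a point): Top middle of the red bar (26 mm thick, 110 mm long, parallel to the tilt axis), 170 mm from the axis on a flat lever 40 mm wide that joins the bar's middle to the tray. x along the bar, towards the disc; y from the bar to the axis; z up at level. At level 123 mm above the table, and 118 mm to -x, 170 mm to -y, 89 mm below guide_mouth in guide_mouth's axes; tilted, it is higher on an arc.
- guide_mouth (a point): Centre of the top of the stand's fixed yellow guide block (52 x 60 x 22 mm), 212 mm above the table: a 22 mm square through hole, flared to 32 mm. x along the tilt axis, away from the tray; z up. Straight above the axis; 5 mm under the block runs the disc, whose one notch (22 mm wide, yellow cheeks) is under the hole only at level; else the disc stops the pin some 30 mm short of home.
- green_pin: Pin, 120 mm tall, 180 g, upright in one of 3 holes of a wooden rack 65 mm high. Origin: lower tip; z up. Shank 14 mm thick, 58 mm long, last 12 mm tapered; collar 42 mm wide, 58 to 65 mm up, rests on the rack; round green handle 22 mm thick, 65 to 113 mm up, then a 26 mm knob. Home: collar on the guide, tip 58 mm below its top. Orange and blue pins 80 mm away do not fit.
Mind the look-alikes: they are no part of the job. Leave any purple look-alike of the green_pin alone.

How it is judged:
By the outcome, as a careful person would: the job done as asked, in the order asked, and still so for the second after the job is handed in, with the robot touching nothing.
It also fails if it takes over 58 s, if anything falls off the work surface, if the arm or the gripper's body presses on something with over 40 N, if the wrist force passes 120 N, or if a joint passes its speed limit or range.

ROBOT

A 6-joint arm with a two-finger parallel gripper is mounted at the origin on the work surface. World frame = base frame: x ahead of the robot, y to its left, z up, the work surface at z = 0. Lengths are in m, angles in rad, forces in N, time in s.
With the tool pointing down it reaches from about 0.425 to 0.95 m from the base axis. Payload 3.5 kg.
Tool frame: the origin (TCP) lies midway between the tips of the shut fingers; the grasp point (between the pads) lies 19 mm behind it; z points along the fingers, y is the line along which they close (so a half turn about z gives the same grasp; the last joint's range is limited). The gripper opens to 85 mm and grips with 20 to 120 N. Pads are 22 mm wide; open, the fingers measure 114 mm over their backs; the gripper's body (76 mm by 85 mm) begins 54 mm behind the grasp point. The pads swing forward as they close: fully open they stand 13 mm farther back than shut.
Start: joints at [1.119, 0.286, 1.577, -0, 1.279, -0.15], TCP at [0.201, 0.644, 0.231] pointing down, gripper open.
Joint ranges: [-2.77, 2.77], [-0.9, 2.22], [0.21, 2.48], [-1.53, 4.67], [0.24, 2.81], [-2.84, 2.84]. Speed limits (rad/s): [2.79, 2.79, 3.14, 3.14, 3.14, 3.14].

INTERFACE

Orientations are given as a unit quaternion [x, y, z, w].
In Python, from plant import ctrl gives the robot as it stands.
- The arm moves only by the tool arm_command, never from a script. Its argument "steps" is one flat list of numbers, 5 for each row, row after row: the opening in per cent of the stroke, from 0 (shut) to 100 (fully open), then the shift along the tool's x, y, z each as a share of 25 mm, from -1 to 1, then the turn about the tool's z as a share of 0.1 rad, from -1 to 1. In form: [grip, tx, ty, tz, spin, grip, tx, ty, tz, spin, ...]. A call has 1 to 8 rows; each row shifts and turns the commanded pose from where the row before left it, along the tool's axes as they then stand; what a row does not reach is not made up. A row lasts 1/12 s, in which the tool goes at most 41.7 mm and 7.16 degrees, less where a joint would pass 70% of its speed; a pose out of reach is approached as far as the arm can. A call with a number of a shift or a turn outside -1 to 1 is refused whole. A call with a gripper value outside its range is refused whole. The fingers move at their own pace and stop on an object; "squeeze" is the grip in N (left out, the last holds). Time passes only in rows, so rows that do not move let the fingers close. It gives the time, the measured TCP pose, the force, the opening and the grip force at its end, in the units of the state.
- ctrl.get_state(): the state, without advancing time (a new reading comes with each control period).
- ctrl.read_camera(name): name is "scene" or "top" or "wrist"; returns the picture (384x512x3 uint8, red, green, blue); there is no depth.
- ctrl.camera_model(name): a dict with "intrinsics" (3x3 intrinsics, pixels), "rvec" (rotation vector, rad) and "tvec" (3), from world to camera coordinates, as OpenCV has them. Camera axes: x right, y down, z forward; pixel columns grow to the right and rows downward; lengths in m; the calibration is good to about 2 mm. A picture is of the moment at which its call begins: read the wrist's pose just before it. camera_model takes no time and is no camera call; for the wrist camera it gives the pose at the moment of the call.
- ctrl.sign_off(): hands the job in; it is judged then, once.
The state is a dict: "time": time; "qpos": joint angles; "dq": joint speeds; "joint_efforts": joint torques, N m; "eef_pos": TCP position; "tcp_rot": TCP orientation; "contact_force": force on the tool from outside, world axes, zero at the start; "wrist_torque": the same for the moment, N m; "opening": opening from 0.0 (shut) to 1.0 (fully open); "finger_force": force on a finger pad.
Only numpy, scipy, OpenCV 4.12 (cv2) and the standard library are available. Lean on these libraries where they do the work, as an engineer would, in place of code of your own. Each camera call takes 0.05 s, during which the arm holds its last target. There are 200 camera calls.

## Working session

There is one attempt and no reset: what is moved stays moved. The work goes in short steps, Python scripts to look and compute and a tool call to move; the robot and the scene stay as the last step left them, time stands still between calls to the robot, and variables do not carry over. Pictures are saved under pics/ and viewed, at most 10 in all, crops included, and the job is handed in when it is done.

Besides the shell and the picture viewer there is one more tool, called after "Call:" by a JSON object that holds its "fn" and its "kwargs", one argument or row to a line. arm_command: Moves the arm, as the interface text tells. Its arguments: {"type":"object","properties":{"steps":{"type":"array","items":{"type":"number"}},"squeeze":{"type":"number"}},"required":["steps"]}

```bash
mkdir -p pics; ls
cat > h.py <<'E'
import numpy as np, cv2
from scipy.spatial.transform import Rotation as R
from plant import ctrl
def cam(n):
    m=ctrl.camera_model(n); K=np.array(m["intrinsics"],float); r=cv2.Rodrigues(np.array(m["rvec"],float))[0]; t=np.array(m["tvec"],float).ravel()
    return K,r,t
def ray(c,p):
    K,r,t=c; d=r.T@np.linalg.solve(K,[p[0],p[1],1.]); return -r.T@t, d/np.linalg.norm(d)
def onz(c,p,z):
    o,d=ray(c,p); return o+d*(z-o[2])/d[2]
def two(c1,p1,c2,p2):
    o1,d1=ray(c1,p1);o2,d2=ray(c2,p2)
    s=np.linalg.lstsq(np.c_[d1,-d2],o2-o1,rcond=None)[0]
    a=o1+s[0]*d1;b=o2+s[1]*d2; return (a+b)/2,np.linalg.norm(a-b)
def proj(c,X):
    K,r,t=c; x=K@(r@np.asarray(X,float)+t); return x[:2]/x[2]
def grab(n,f):
    c=cam(n); im=ctrl.read_camera(n); cv2.imwrite("pics/"+f,im[:,:,::-1]); return c,im
E
python3 - <<'E'
from h import *
_,a=grab("scene","s0.png");_,b=grab("top","t0.png")
for n in("scene","top"):
    c=cam(n); print(n,ray(c,(256,192)))
E
```

```text
pics
scene (array([1.05363351, 0.70487027, 0.94176946]), array([-0.50424317, -0.5066865 , -0.6992908 ]))
top (array([0.36879756, 0.08117188, 1.14382702]), array([ 0.13687775,  0.00757699, -0.99055897]))
```

View pics/s0.png

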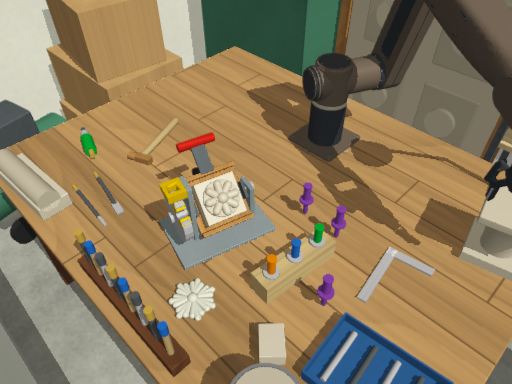

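View pics/t0.png

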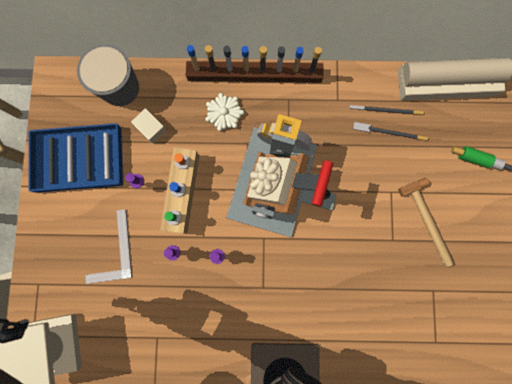

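The scene view shows the red bar at about (196,142), the yellow guide at (174,189) and the green pin at (319,232). In the top view they are at (322,184), (287,127) and (171,217). Purple look-alikes stand near the rack.

```bash
cat >> h.py <<'E'
def mask(im,lo,hi,box=None,amin=15):
    hsv=cv2.cvtColor(im,cv2.COLOR_RGB2HSV); m=cv2.inRange(hsv,np.array(lo),np.array(hi))
    if box: z=np.zeros_like(m); x0,y0,x1,y1=box; z[y0:y1,x0:x1]=m[y0:y1,x0:x1]; m=z
    n,l,s,ce=cv2.connectedComponentsWithStats(m)
    return [(ce[i].round(1),s[i].tolist(),cv2.minAreaRect(np.argwhere(l==i)[:,::-1].astype(np.float32))) for i in np.argsort(-s[:,4]) if i and s[i,4]>=amin]
RED=((0,180,90),(6,255,255)); GRN=((50,150,60),(75,255,255)); YEL=((22,180,120),(32,255,255))
E
python3 - <<'E'
from h import *
S=cam("scene");T=cam("top")
s=cv2.imread("pics/s0.png")[:,:,::-1].copy();t=cv2.imread("pics/t0.png")[:,:,::-1].copy()
def best(im,c,box): 
    r=mask(im,*c,box)
    for q in r[:2]: print(q[0],q[1],[np.round(v,1).tolist() for v in q[2]])
    return r[0]
print("red");a=best(s,RED,(160,120,230,165));b=best(t,RED,(300,150,345,215))
print(two(S,a[0],T,b[0]))
bx=cv2.boxPoints(b[2]);print("red top box",bx.round(1).tolist(), cv2.boxPoints(a[2]).round(1).tolist())
print("yel");a=best(s,YEL,(155,170,195,235));b=best(t,YEL,(250,105,310,145))
print("mid",two(S,a[0],T,b[0]))
print("green");a=best(s,GRN,(300,215,335,250));b=best(t,GRN,(155,200,190,235))
print(two(S,a[0],T,b[0]))
b=mask(t,*YEL,(250,105,310,145))[0]
print([onz(T,p,0.212).round(4).tolist() for p in cv2.boxPoints(b[2])], onz(T,b[2][0],.212))
print(ctrl.get_state())
v=np.hstack([cv2.resize(s[120:250,150:280],None,fx=3,fy=3,interpolation=2),cv2.resize(t[100:230,240:370],None,fx=3,fy=3,interpolation=2)])
cv2.imwrite("pics/c0.png",v[:,:,::-1])
E
```

```text
red
[195.2 141.8] [176, 133, 39, 19, 323] [[195.5, 142.0], [8.8, 38.9], 72.1]
[322.1 182.8] [312, 160, 21, 46, 449] [[322.1, 182.7], [10.3, 45.4], 15.3]
(array([ 0.5195015 , -0.07035356,  0.23241057]), np.float64(0.00026390240911233813))
red top box [[311.20001220703125, 203.1999969482422], [323.20001220703125, 159.39999389648438], [333.1000061035156, 162.10000610351562], [321.1000061035156, 205.89999389648438]] [[175.60000610351562, 143.8000030517578], [212.6999969482422, 131.8000030517578], [215.3000030517578, 140.1999969482422], [178.3000030517578, 152.10000610351562]]
yel
[173.4 190. ] [159, 177, 29, 27, 460] [[173.4, 190.0], [22.8, 22.8], 69.0]
[178.8 208.4] [173, 206, 13, 6, 35] [[179.0, 208.5], [5.0, 12.0], 90.0]Traceback (most recent call last):
  File "<stdin>", line 11, in <module>
  File "<stdin>", line 7, in best
IndexError: list index out of range
```

```bash
sed -i 's/YEL=((22,180,120)/YEL=((19,190,150)/' h.py
python3 - <<'E'
from h import *
S=cam("scene");T=cam("top")
s=cv2.imread("pics/s0.png")[:,:,::-1].copy();t=cv2.imread("pics/t0.png")[:,:,::-1].copy()
def best(im,c,box): 
    r=mask(im,*c,box)
    for q in r[:2]: print(q[0],q[1],[np.round(v,1).tolist() for v in q[2]])
    return r[0]
b=best(t,RED,(300,150,345,215));bx=cv2.boxPoints(b[2])
e1=onz(T,(bx[1]+bx[2])/2,.232);e2=onz(T,(bx[0]+bx[3])/2,.232);d=e1-e2;print("bar len/yaw",np.linalg.norm(d),np.arctan2(d[1],d[0]))
print("hsv at yellow top",cv2.cvtColor(t,cv2.COLOR_RGB2HSV)[120:135:4,276:302:3].reshape(-1,3).tolist())
print("green");a=best(s,GRN,(300,215,335,250));b=best(t,GRN,(155,200,190,235))
print(two(S,a[0],T,b[0]))
print(ctrl.get_state())
v=np.hstack([cv2.resize(s[120:250,150:280],None,fx=3,fy=3,interpolation=2),cv2.resize(t[100:230,240:370],None,fx=3,fy=3,interpolation=2)])
cv2.imwrite("pics/c0.png",v[:,:,::-1])
for q in mask(t,*YEL,(250,105,310,145)):print(q[0],q[1],np.array([onz(T,p,.212) for p in cv2.boxPoints(q[2])]).round(4).tolist(),onz(T,q[2][0],.212))
E
```

```text
[322.1 182.8] [312, 160, 21, 46, 449] [[322.1, 182.7], [10.3, 45.4], 15.3]
bar len/yaw 0.1112072985885075 -0.27037437683349025
hsv at yellow top [[18, 165, 193], [21, 183, 230], [20, 186, 206], [20, 182, 181], [20, 179, 219], [21, 183, 229], [21, 178, 230], [20, 184, 230], [19, 171, 213], [21, 175, 233], [21, 179, 234], [20, 184, 143], [19, 133, 98], [21, 193, 103], [20, 186, 167], [20, 175, 227], [21, 180, 231], [18, 171, 201], [21, 181, 233], [20, 182, 228], [18, 84, 112], [18, 11, 112], [13, 16, 147], [19, 119, 213], [21, 183, 228], [21, 182, 231], [14, 131, 156], [21, 183, 234], [20, 182, 232], [20, 188, 230], [19, 187, 207], [17, 109, 190], [20, 181, 225], [20, 179, 228], [20, 173, 225], [45, 5, 99]]
green
[318.3 232. ] [314, 223, 10, 20, 150] [[318.6, 232.5], [8.4, 19.3], 4.4]
[169.1 215.9] [165, 212, 9, 8, 56] [[169.0, 215.5], [7.0, 8.0], 90.0]
(array([0.4437943 , 0.32179231, 0.10863903]), np.float64(0.0015439451360003068))
{'time': 0.1, 'qpos': array([ 1.11898102e+00,  2.87122582e-01,  1.57801923e+00,  1.69739323e-05,
        1.27858893e+00, -1.49979350e-01]), 'dq': array([-0.00090424, -0.00196008, -0.00307094, -0.00018948, -0.00101089,
       -0.0001607 ]), 'joint_efforts': array([ 1.26996747e-03, -4.07293618e+01, -2.93700027e+01, -1.48716285e-04,
        3.36233148e-03, -1.41697811e-05]), 'eef_pos': array([0.20035582, 0.64396646, 0.23006131]), 'tcp_rot': array([ 1.50348078e-01,  9.88632547e-01, -1.01860386e-03, -3.24599649e-04]), 'contact_force': array([-0.12909097,  0.05440606, -0.73946699]), 'wrist_torque': array([ 0.01600801,  0.03772408, -0.00942962]), 'finger_force': 0.0, 'opening': 1.0001520926706267}
```

View pics/c0.png

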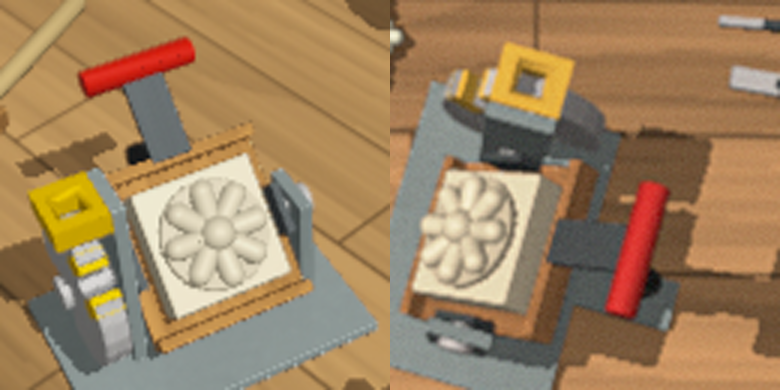

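The crop shows the guide with its square hole (top about (287,126)), the disc notch off to the side of the guide, and the red bar raised.

```bash
cat >> h.py <<'E'
YEL=((17,150,150),(30,255,255))
def go(target,z=None):
    s=ctrl.get_state(); M=R.from_quat(s["tcp_rot"]).as_matrix(); d=M.T@(np.asarray(target)-s["eef_pos"])
    print("tcp",s["eef_pos"].round(4),"yawY",round(float(np.arctan2(M[1,1],M[0,1])),3),"shift units(25mm) x,y,z:",(d/.025).round(2),"t",s["time"])
E
python3 - <<'E'
from h import *
S=cam("scene");T=cam("top")
s=cv2.imread("pics/s0.png")[:,:,::-1].copy();t=cv2.imread("pics/t0.png")[:,:,::-1].copy()
for q in mask(t,*YEL,(274,105,305,142)):print(q[0],q[1],q[2][1:],np.array([onz(T,p,.212) for p in cv2.boxPoints(q[2])]).round(4).tolist(),onz(T,q[2][0],.212))
# hole edges by hand: hole centre top ~ crop (528,85)/3, scene crop (68,203)/3
print(onz(T,(240+(528-390)/3,100+85/3),.207), onz(S,(150+68/3,120+203/3),.207))
for b in(s,t): pass
for z in(.06,.12):print("purple/green check",[onz(T,p,z).round(3).tolist() for p in((135,181),(172,253),(217,257),(181,158))])
go((.45,.30,.30)); go((.4438,.3218,.30));
E
```

```text
[287.3 125.8] [274, 114, 28, 26, 408] ((24.724897384643555, 20.329362869262695), 15.945395469665527) [[0.6486, 0.0499, 0.212], [0.6997, 0.0363, 0.212], [0.6828, -0.0237, 0.212], [0.6319, -0.0097, 0.212]] [0.66563325 0.01318648 0.212     ]
[0.66144249 0.01522487 0.207     ] [0.66248323 0.00957893 0.207     ]
purple/green check [[0.545, 0.436, 0.06], [0.344, 0.321, 0.06], [0.335, 0.195, 0.06], [0.614, 0.307, 0.06]]
purple/green check [[0.535, 0.417, 0.12], [0.345, 0.307, 0.12], [0.336, 0.189, 0.12], [0.601, 0.295, 0.12]]
tcp [0.2004 0.644  0.2301] yawY 1.269 shift units(25mm) x,y,z: [-13.62 -10.17  -2.78] t 0.1
tcp [0.2004 0.644  0.2301] yawY 1.269 shift units(25mm) x,y,z: [-13.13  -9.42  -2.78] t 0.1
```

Call:
{"fn": "arm_command", "kwargs": {
  "steps": [0,-0.85,-0.64,-0.4,0,0,-0.85,-0.64,-0.4,0,0,-0.85,-0.64,-0.4,0,0,-0.85,-0.64,-0.4,0,0,-0.85,-0.64,-0.4,0,0,-0.85,-0.64,-0.4,0,0,-0.85,-0.64,-0.4,0,0,-0.85,-0.64,-0.4,0],
  "squeeze": 40
}}

```text
time: 0.77
eef_pos: [0.3252, 0.4704, 0.3112]
tcp_rot: [0.15, 0.989, -0.0, -0.0]
contact_force: [0.4, -0.5, 0.3]
opening: -0.0
finger_force: 0.0
```

Call:
{"fn": "arm_command", "kwargs": {
  "steps": [0,-0.85,-0.64,0,0,0,-0.85,-0.64,0,0,0,-0.85,-0.64,0,0,0,-0.85,-0.64,0,0,0,-0.85,-0.64,0,0,0,-0.85,-0.64,0,0,0,-0.85,-0.64,0,0,0,-0.85,-0.64,0,0]
}}

```text
time: 1.43
eef_pos: [0.4494, 0.2977, 0.3108]
tcp_rot: [0.15, 0.989, -0.0, -0.0]
contact_force: [-0.3, 0.7, 0.1]
opening: 0.002
finger_force: 0.0
```

```bash
python3 -c "
from h import *
go((.52,-.07,.30))"
```

```text
tcp [0.4494 0.2977 0.3108] yawY 1.269 shift units(25mm) x,y,z: [ -7.07 -13.21   0.43] t 1.4333
```

Call:
{"fn": "arm_command", "kwargs": {
  "steps": [0,-0.44,-0.83,0,0,0,-0.44,-0.83,0,0,0,-0.44,-0.83,0,0,0,-0.44,-0.83,0,0,0,-0.44,-0.83,0,0,0,-0.44,-0.83,0,0,0,-0.44,-0.83,0,0,0,-0.44,-0.83,0,0]
}}

```text
time: 2.1
eef_pos: [0.4835, 0.1132, 0.3108]
tcp_rot: [0.15, 0.989, -0.0, -0.0]
contact_force: [0.1, -0.0, 0.3]
opening: -0.004
finger_force: 0.0
```

Call:
{"fn": "arm_command", "kwargs": {
  "steps": [0,-0.44,-0.83,0,0,0,-0.44,-0.83,0,0,0,-0.44,-0.83,0,0,0,-0.44,-0.83,0,0,0,-0.44,-0.83,0,0,0,-0.44,-0.83,0,0,0,-0.44,-0.83,0,0,0,-0.44,-0.83,0,0]
}}

```text
time: 2.77
eef_pos: [0.5183, -0.0714, 0.3108]
tcp_rot: [0.15, 0.989, 0.0, -0.0]
contact_force: [-0.2, -0.5, 0.1]
opening: 0.001
finger_force: 0.0
```

```bash
python3 -c "
from h import *
c,im=grab('wrist','w1.png')
for q in mask(im,*RED)[:2]:
    print(q, onz(c,q[2][0],.236))
q=mask(im,*YEL)[:3]
for k in q: print(k[0],k[1],k[2],onz(c,k[2][0],.212))
go((.52,-.07,.26))"
```

```text
(array([256.4, 184.2]), [239, 130, 34, 118, 3307], ((256.45892333984375, 188.7680206298828), (117.4347915649414, 31.18268394470215), 88.09085083007812)) [ 0.50818529 -0.06633866  0.236     ]
[391.4 300.1] [354, 281, 67, 47, 1664] ((387.4940490722656, 304.8277587890625), (45.38682174682617, 66.61558532714844), 88.02507019042969) [0.66454795 0.0158739  0.212     ]
[ 29.1 303.5] [20, 300, 19, 8, 121] ((29.0, 303.5), (18.0, 7.0), -0.0) [ 0.56202407 -0.30918799  0.212     ]
[ 98.4 302.9] [90, 300, 17, 7, 91] ((98.10975646972656, 302.98779296875), (5.521576881408691, 16.343868255615234), 83.6598129272461) [ 0.58097008 -0.24617064  0.212     ]
tcp [ 0.5189 -0.0749  0.3106] yawY 1.266 shift units(25mm) x,y,z: [0.02 0.21 2.02] t 2.8167
```

View pics/w1.png

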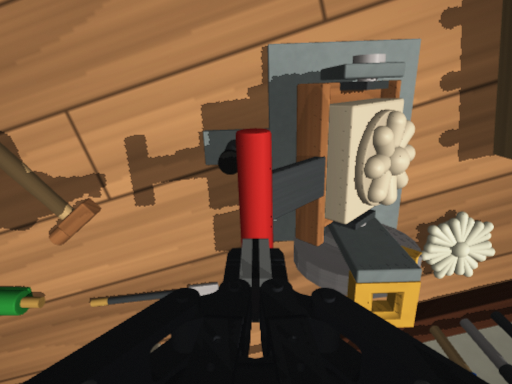

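The wrist view shows the bar at (256,185), running down to the shut fingers. The guide hole is near (384,303), and the lever joins the bar at about (275,190).

Call:
{"fn": "arm_command", "kwargs": {
  "steps": [0,0,0.03,0.83,0,0,0,0.03,0.83,0,0,0,0.03,0.8,0,0,0,-0.14,0.2,0,0,0,-0.14,0.2,0,0,0,-0.14,0.25,0,0,0,-0.14,0.25,0,0,0,-0.14,0.25,0]
}}

```text
time: 3.48
eef_pos: [0.5135, -0.0873, 0.2249]
tcp_rot: [0.15, 0.989, -0.003, -0.0]
contact_force: [-9.9, -4.6, 12.8]
opening: 0.001
finger_force: 6.9
```

Call:
{"fn": "arm_command", "kwargs": {
  "steps": [0,0.03,-0.12,0.2,0,0,0.03,-0.12,0.2,0,0,0.03,-0.1,0.22,0,0,0.03,-0.1,0.22,0,0,0.03,-0.09,0.22,0,0,0.03,-0.09,0.22,0,0,0.03,-0.08,0.22,0,0,0.03,-0.06,0.22,0]
}}

```text
time: 4.15
eef_pos: [0.5062, -0.1056, 0.1836]
tcp_rot: [0.15, 0.989, -0.004, 0.006]
contact_force: [0.9, -4.5, 8.9]
opening: 0.0
finger_force: 4.3
```

```bash
python3 -c "
from h import *
c,im=grab('wrist','w2.png')
print(ctrl.get_state()['contact_force'])
go((.505,-.118,.123))
S,s=grab('scene','s2.png')
v=np.hstack([im, cv2.resize(s[110:260,140:290],(384,384),interpolation=2)]); v=cv2.resize(v,(800,343))
cv2.imwrite('pics/c2.png',v[:,:,::-1])"
```

```text
[ 0.9237408  -4.3365325   7.99141648]
tcp [ 0.5054 -0.1051  0.1819] yawY 1.269 shift units(25mm) x,y,z: [-0.11 -0.48  2.36] t 4.2
```

View pics/c2.png

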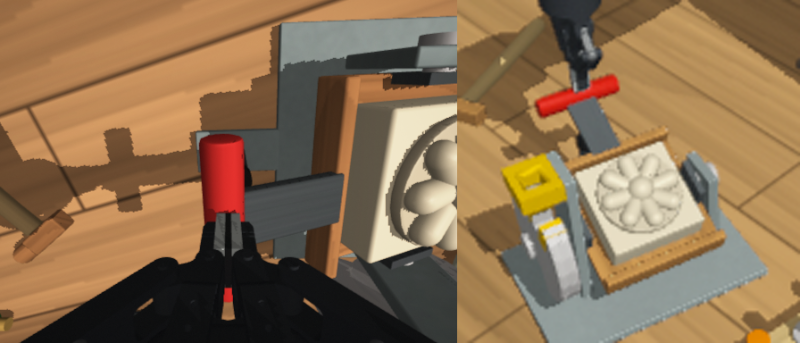

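The fingers rest on the middle of the bar (wrist picture about (228,215)). The bar has come down about halfway, and the notch is turning towards the guide.

Call:
{"fn": "arm_command", "kwargs": {
  "steps": [0,0,-0.09,0.23,0,0,0,-0.09,0.23,0,0,0,-0.08,0.23,0,0,0,-0.07,0.23,0,0,0,-0.05,0.23,0,0,0,-0.04,0.23,0,0,0,-0.03,0.23,0,0,0,-0.02,0.23,0]
}}

```text
time: 4.92
eef_pos: [0.5017, -0.1156, 0.1357]
tcp_rot: [0.15, 0.989, -0.003, 0.004]
contact_force: [-0.5, -3.7, 5.9]
opening: 0.001
finger_force: 3.2
```

Call:
{"fn": "arm_command", "kwargs": {
  "steps": [0,0,0,0.15,0,0,0,0,0.12,0,0,0,0,0.1,0,0,0,0,0.1,0,0,0,0,0.08,0]
}}

```text
time: 5.33
eef_pos: [0.5014, -0.1154, 0.1227]
tcp_rot: [0.15, 0.989, -0.003, 0.003]
contact_force: [-5.8, -1.6, 19.4]
opening: -0.002
finger_force: 9.9
```

Call:
{"fn": "arm_command", "kwargs": {
  "steps": [0,0,0,0.08,0,0,0,0,0.06,0,0,0,0,0,0]
}}

```text
time: 5.58
eef_pos: [0.5015, -0.1155, 0.1226]
tcp_rot: [0.15, 0.989, -0.003, 0.002]
contact_force: [-11.3, 0.3, 26.7]
opening: -0.005
finger_force: 13.5
```

Call:
{"fn": "arm_command", "kwargs": {
  "steps": [0,0,0,-0.4,0,0,0,0,-0.9,0,0,0,0,-1,0,0,0,0,-1,0,0,0,0,-1,0,0,0,0,-1,0,0,0,0,-1,0,100,0,0,-1,0]
}}

```text
time: 6.25
eef_pos: [0.499, -0.1128, 0.2994]
tcp_rot: [0.15, 0.989, -0.001, 0.001]
contact_force: [0.7, 0.1, -0.1]
opening: 0.125
finger_force: 0.0
```

```bash
python3 -c "
from h import *
T,t=grab('top','t3.png');S,s=grab('scene','s3.png')
b=mask(t,*RED,(300,150,370,215))[0];a=mask(s,*RED,(150,120,240,200))[0]
print(b[0],a[0],two(S,a[0],T,b[0]))
v=np.hstack([cv2.resize(s[110:260,140:290],(384,384),interpolation=2),cv2.resize(t[90:240,230:380],(384,384),interpolation=2)])
cv2.imwrite('pics/c3.png',v[:,:,::-1])
go((.45,.27,.29))"
```

```text
Traceback (most recent call last):
IndexError: list index out of range
```

```bash
python3 -c "
from h import *
go((.472,.315,.27))"
```

```text
tcp [ 0.5013 -0.1137  0.3038] yawY 1.269 shift units(25mm) x,y,z: [ 6.23 16.03  1.25] t 6.35
```

Call:
{"fn": "arm_command", "kwargs": {
  "steps": [100,0.3,0.95,0,0,100,0.35,0.95,0,0,100,0.35,0.95,0,0,100,0.35,0.95,0,0,100,0.35,0.95,0,0,100,0.35,0.95,0,0,100,0.35,0.95,0,0,100,0.35,0.95,0,0]
}}

```text
time: 7.02
eef_pos: [0.4895, 0.0903, 0.2967]
tcp_rot: [0.15, 0.989, -0.0, -0.0]
contact_force: [0.1, -0.1, -0.6]
opening: 0.997
finger_force: 0.0
```

Call:
{"fn": "arm_command", "kwargs": {
  "steps": [100,0.4,0.95,0.1,0,100,0.4,0.95,0.2,0,100,0.4,0.95,0.2,0,100,0.4,0.95,0.2,0,100,0.4,0.95,0.2,0,100,0.4,0.95,0.2,0,100,0.4,0.95,0.1,0,100,0.4,0.95,0,0]
}}

```text
time: 7.68
eef_pos: [0.4692, 0.2954, 0.2657]
tcp_rot: [0.15, 0.989, -0.001, -0.001]
contact_force: [0.1, -0.2, 0.5]
opening: 0.999
finger_force: 0.0
```

Run:
```python
from h import *
T,t=grab('top','t4.png');S,s=grab('scene','s4.png');W,w=grab('wrist','w4.png')
for z,c in((t,T),):
    for q in mask(t,*RED,(300,150,370,215))[:2]:print("top",q[0],onz(c,q[2][0],.12))
for q in mask(s,*RED,(150,120,240,200))[:2]:print("scene",q[0],onz(S,q[2][0],.12))
for q in mask(w,*GRN)[:3]:print(q[0],q[1],onz(W,q[0],.125))
for q in mask(t,*YEL,(260,105,312,145))[:2]:print("yel",q[0],q[1],onz(T,q[2][0],.212))
v=np.hstack([w[:,60:452],cv2.resize(s[110:260,140:290],(384,384),interpolation=2)])
cv2.imwrite('pics/c4.png',v[:,:,::-1])
go((.4438,.3218,.20))
```

```text
top [332.5 195.2] [ 0.50488915 -0.11635974  0.12      ]
scene [193.  164.2] [ 0.51042964 -0.11050792  0.12      ]
[269.2 143.1] [256, 127, 27, 30, 560] [0.44153789 0.31973286 0.125     ]
yel [287.2 125.9] [273, 114, 29, 26, 424] [0.66550754 0.01339907 0.212     ]
tcp [0.4695 0.2954 0.2665] yawY 1.272 shift units(25mm) x,y,z: [1.29 0.71 2.66] t 7.8333
```

View pics/c4.png

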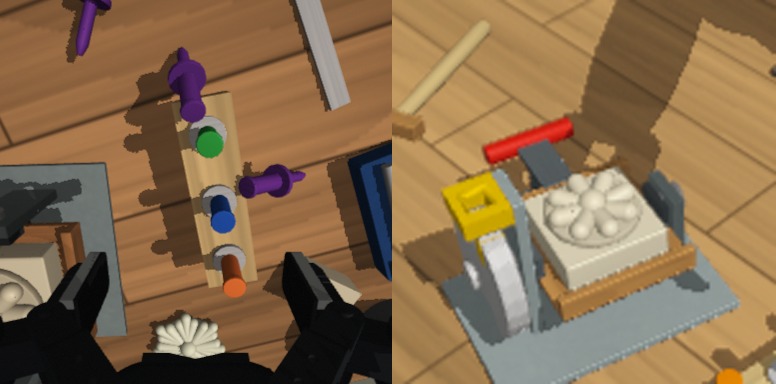

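Run:
```python
from h import *
T=cam('top');W=cam('wrist');S=cam('scene')
P=((125,70,40),(150,255,255))
im={n:cv2.imread('pics/%s4.png'%n)[:,:,::-1].copy() for n in 'wts'}
for n in 'wts':
    for q in mask(im[n],*P)[:4]:print(n,q[0],q[1])
    for q in mask(im[n],*GRN)[:1] if n=='w' else mask(im[n],*GRN,(155,200,190,235) if n=='t' else (300,215,335,250))[:2]:print(n,'G',q[0],q[1])
```

```text
w [248.   85.9] [228, 48, 38, 75, 1770]
w [330.  181.9] [299, 165, 66, 33, 1308]
w [145.5  25.5] [136, 0, 22, 55, 679]
w [166.6   2. ] [160, 0, 11, 7, 41]
w G [269.2 143.1] [256, 127, 27, 30, 560]
t [201.5 279.6] [192, 262, 22, 33, 216]
t [177.5 243.7] [174, 240, 8, 11, 39]
s [314.3 277.8] [304, 258, 20, 46, 329]
s [333.1 204.7] [313, 199, 38, 12, 237]
s [329.9 229.5] [321, 222, 16, 16, 149]
s G [318.2 232.5] [314, 224, 10, 19, 143]
```

Run:
```python
from h import *
s=cv2.imread('pics/s4.png');t=cv2.imread('pics/t4.png')
cv2.imwrite('pics/c5.png',np.hstack([cv2.resize(s[170:330,230:390],(390,390)),cv2.resize(t[130:310,90:270],(390,390))]))
```

```text
(no output)
```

View pics/c5.png

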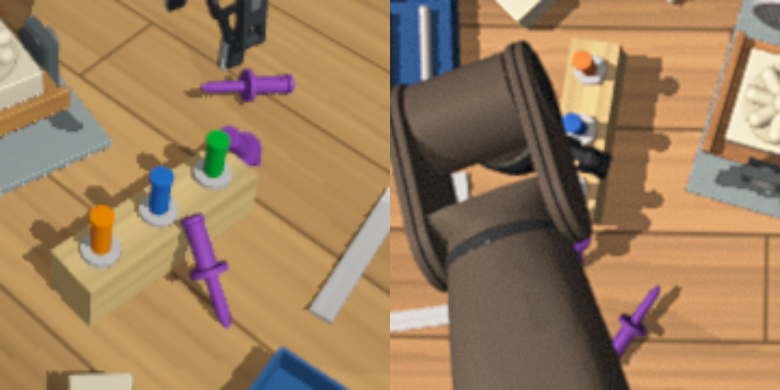

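The purple look-alikes have toppled by themselves, since the arm never came near them. One leans on the rack end beside the green pin. In the wrist crop the green knob is at (210,141) and the purple knob at (192,112).

Run:
```python
from h import *
W=cam('wrist');S=cam('scene')
for z in (.065,.08,.1): print(z,onz(W,(252,112),z),onz(S,(330,229),z))
print('green base collar', onz(W,(268,135),.072))
g=mask(cv2.imread('pics/w4.png')[:,:,::-1].copy(),*GRN)[0]; s=mask(cv2.imread('pics/s4.png')[:,:,::-1].copy(),*GRN,(300,215,335,250))[0]
print(two(W,g[0],S,s[0]))
go((.442,.3205,.17))
```

```text
0.065 [0.41530904 0.30905493 0.065     ] [0.38141799 0.31714448 0.065     ]
0.08 [0.41412274 0.30960444 0.08      ] [0.39291843 0.32377779 0.08      ]
0.1 [0.41254102 0.31033711 0.1       ] [0.40825234 0.33262221 0.1       ]
green base collar [0.44315808 0.31872941 0.072     ]
(array([0.44477757, 0.31945265, 0.10627718]), np.float64(0.003419409983975988))
tcp [0.4695 0.2954 0.2665] yawY 1.272 shift units(25mm) x,y,z: [1.34 0.64 3.86] t 7.8333
```

Call:
{"fn": "arm_command", "kwargs": {
  "steps": [100,0.29,0.18,0.9,0,100,0.29,0.18,0.9,0,100,0.29,0.18,0.9,0,100,0.29,0.1,0.9,0,100,0,0,0,0]
}}

```text
time: 8.25
eef_pos: [0.4435, 0.3164, 0.1717]
tcp_rot: [0.15, 0.989, -0.003, -0.004]
contact_force: [-1.2, -1.4, -1.8]
opening: 0.998
finger_force: 0.0
```

Run:
```python
from h import *
W,w=grab('wrist','w6.png')
for q in mask(w,*GRN)[:2]:print(q[0],q[1],onz(W,q[0],.12))
go((.4465,.319,.087))
cv2.imwrite('pics/c6.png',w[:,:,::-1])
```

```text
[259.8 210.8] [241, 180, 37, 53, 1215] [0.44127872 0.32085588 0.12      ]
tcp [0.4453 0.3167 0.1744] yawY 1.269 shift units(25mm) x,y,z: [-0.04  0.12  3.49] t 8.3
```

View pics/c6.png

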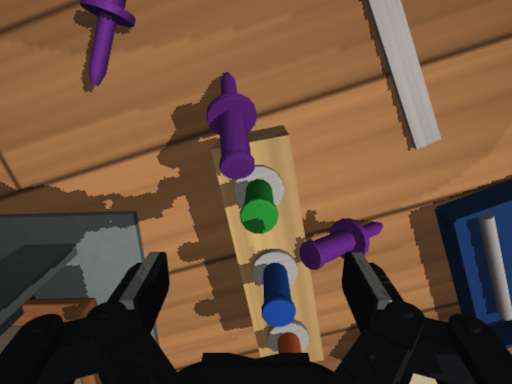

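The purple knob at (237,163) lies against the green pin's collar, and the green knob is at (260,211). The finger path on either side is clear.

Call:
{"fn": "arm_command", "kwargs": {
  "steps": [100,0,0.08,0.6,0,100,0,0.07,0.6,0,100,0,0,0.6,0,100,0,0,0.6,0,100,0,0,0.6,0,100,0,0,0.5,0,100,0,0,0,0],
  "squeeze": 60
}}

```text
time: 8.88
eef_pos: [0.4479, 0.3209, 0.0885]
tcp_rot: [0.151, 0.989, -0.001, -0.001]
contact_force: [-0.3, -0.3, -1.0]
opening: 1.0
finger_force: 0.0
```

Call:
{"fn": "arm_command", "kwargs": {
  "steps": [0,0,0,0,0,0,0,0,0,0,0,0,0,0,0,0,0,0,0,0,0,0,0,0,0,0,0,0,0,0],
  "squeeze": 60
}}

```text
time: 9.38
eef_pos: [0.4486, 0.322, 0.0907]
tcp_rot: [0.15, 0.989, -0.0, 0.0]
contact_force: [-0.9, -2.5, 3.4]
opening: 0.276
finger_force: 58.4
```

Call:
{"fn": "arm_command", "kwargs": {
  "steps": [0,0,0,-0.2,0,0,0,0,-0.3,0,0,0,0,-0.4,0,0,0,0,-0.5,0,0,0,0,-0.6,0,0,0,0,-0.7,0,0,0,0,-0.8,0,0,0,0,-0.9,0]
}}

```text
time: 10.05
eef_pos: [0.4478, 0.322, 0.2011]
tcp_rot: [0.15, 0.989, -0.0, -0.0]
contact_force: [1.6, -0.4, -2.6]
opening: 0.275
finger_force: 58.7
```

Call:
{"fn": "arm_command", "kwargs": {
  "steps": [0,0,0,-1,0,0,0,0,-1,0,0,0,0,-1,0,0,0,0,-1,0,0,0,0,-1,0,0,0,0,-0.6,0,0,0,0,0,0]
}}

```text
time: 10.63
eef_pos: [0.4495, 0.3229, 0.3463]
tcp_rot: [0.15, 0.989, 0.003, 0.004]
contact_force: [-0.4, -0.1, -1.1]
opening: 0.276
finger_force: 58.7
```

Run:
```python
from h import *
T,t=grab('top','t7.png');S,s=grab('scene','s7.png');W,w=grab('wrist','w7.png')
v=np.hstack([cv2.resize(s[150:350,200:400],(390,390)),cv2.resize(w,(400,300))[:, :].copy() if 0 else cv2.resize(w[40:384,100:440],(390,390))])
cv2.imwrite('pics/c7.png',v[:,:,::-1])
go((.664,.0155,.35))
```

```text
tcp [0.4476 0.3219 0.339 ] yawY 1.269 shift units(25mm) x,y,z: [-11.9   -9.13  -0.44] t 10.7833
```

View pics/c7.png

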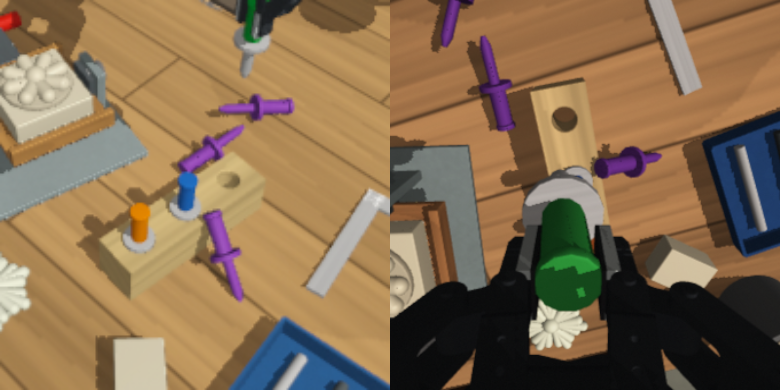

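The green pin is upright in the fingers with its tip at scene crop (247,74). The rack hole is empty, and the purple pin slid off onto the table.

Run:
```python
from h import *
S=cam('scene');s=ctrl.get_state()
M=R.from_quat(s["tcp_rot"]).as_matrix()
p=onz(S,(326.4,188),.255);print(p, (M.T@(p-s["eef_pos"])).round(4))
W=cam('wrist'); w=cv2.imread('pics/w7.png')[:,:,::-1].copy()
g=mask(w,*GRN)[0];print(g[0],g[1])
k=proj(W,s["eef_pos"]+M@[0,0,-.036]);print("knob top proj for centred pin",k, proj(W,s["eef_pos"]+M@[.005,0,-.036]))
```

```text
[0.43147237 0.31642318 0.255     ] [ 0.0137 -0.0099  0.084 ]
[257.1 276. ] [227, 216, 57, 98, 3224]
knob top proj for centred pin [252.9995686  300.10155516] [252.97742652 290.05800531]
```

Run:
```python
from h import *
S=cam('scene');W=cam('wrist');s=ctrl.get_state();M=R.from_quat(s["tcp_rot"]).as_matrix();tcp=s["eef_pos"]
im=cv2.imread('pics/s7.png')[:,:,::-1].copy()
h=cv2.cvtColor(im,cv2.COLOR_RGB2HSV)
for y in range(160,194,2):
    xs=[x for x in range(312,345) if h[y,x,1]<70 and h[y,x,2]>70]; print(y,xs[:1],xs[-1:],len(xs),end=' | ')
print()
for n,d in(("tip",.0837),("shank30",.0537),("collar",.022),("knobtop",-.036)):
    for o in((0,0),(.005,0)):
        X=tcp+M@[o[0],o[1],d]; print(n,o,"scene",proj(S,X).round(1),"wrist",proj(W,X).round(1))
w=cv2.imread('pics/w7.png')[:,:,::-1].copy();hw=cv2.cvtColor(w,cv2.COLOR_RGB2HSV)
for y in range(190,260,6):
    xs=[x for x in range(205,300) if hw[y,x,1]<40 and hw[y,x,2]>100]; print(y,xs[:1],xs[-1:],len(xs),end=' | ')
```

```text
160 [321] [332] 4 | 162 [330] [332] 3 | 164 [323] [339] 7 | 166 [321] [332] 8 | 168 [320] [337] 12 | 170 [320] [338] 11 | 172 [320] [337] 18 | 174 [322] [337] 16 | 176 [325] [335] 11 | 178 [325] [329] 5 | 180 [324] [329] 6 | 182 [324] [329] 6 | 184 [323] [328] 6 | 186 [323] [328] 6 | 188 [324] [326] 3 | 190 [] [] 0 | 192 [] [] 0 | 
tip (0, 0) scene [324.  192.4] wrist [254.1 198.4]
tip (0.005, 0) scene [325.8 191.7] wrist [254.1 192.4]
shank30 (0, 0) scene [325.4 183.1] wrist [253.9 213.7]
shank30 (0.005, 0) scene [327.2 182.4] wrist [253.9 207. ]
collar (0, 0) scene [327.  172.8] wrist [253.7 235.1]
collar (0.005, 0) scene [328.9 172.1] wrist [253.7 227.5]
knobtop (0, 0) scene [330.2 152.5] wrist [253.  300.1]
knobtop (0.005, 0) scene [332.1 151.8] wrist [253.  290.1]
190 [253] [271] 19 | 196 [267] [275] 9 | 202 [231] [275] 45 | 208 [224] [279] 56 | 214 [219] [282] 64 | 220 [218] [284] 28 | 226 [269] [285] 17 | 232 [271] [284] 14 | 238 [272] [284] 13 | 244 [273] [278] 6 | 250 [274] [275] 2 | 256 [] [] 0 |
```

```bash
python3 -c "
from h import *
go((.668,.0125,.345))"
```

```text
tcp [0.4476 0.3219 0.339 ] yawY 1.269 shift units(25mm) x,y,z: [-12.09  -9.2   -0.24] t 10.7833
```

Call:
{"fn": "arm_command", "kwargs": {
  "steps": [0,-0.5,-0.4,-0.1,0,0,-0.8,-0.6,-0.1,0,0,-0.8,-0.6,0,0,0,-0.8,-0.6,0,0,0,-0.8,-0.6,0,0,0,-0.8,-0.6,0,0,0,-0.8,-0.6,0,0,0,-0.8,-0.6,0,0]
}}

```text
time: 11.45
eef_pos: [0.5593, 0.1658, 0.3421]
tcp_rot: [0.15, 0.989, -0.001, -0.002]
contact_force: [0.4, 0.6, -1.9]
opening: 0.276
finger_force: 58.7
```

Call:
{"fn": "arm_command", "kwargs": {
  "steps": [0,-0.8,-0.6,0,0,0,-0.8,-0.6,0,0,0,-0.8,-0.6,0,0,0,-0.8,-0.6,0,0,0,-0.8,-0.6,0,0,0,-0.8,-0.6,0,0,0,-0.8,-0.6,0,0,0,-0.4,-0.5,0,0]
}}

```text
time: 12.12
eef_pos: [0.6683, 0.0083, 0.3414]
tcp_rot: [0.151, 0.989, -0.0, -0.002]
contact_force: [-0.7, 0.2, -2.7]
opening: 0.276
finger_force: 58.8
```

Call:
{"fn": "arm_command", "kwargs": {
  "steps": [0,0,0,0,0,0,0,0,0,0]
}}

```text
time: 12.28
eef_pos: [0.6673, 0.0097, 0.3428]
tcp_rot: [0.151, 0.989, 0.0, -0.002]
contact_force: [-0.4, 0.0, -3.2]
opening: 0.274
finger_force: 58.7
```

```bash
cat > look.py <<'E'
from h import *
import sys
k=sys.argv[1]
S,s=grab('scene','s%s.png'%k);T,t=grab('top','t%s.png'%k);W,w=grab('wrist','w%s.png'%k)
st=ctrl.get_state();M=R.from_quat(st["tcp_rot"]).as_matrix();tcp=st["eef_pos"]
for n,d in(("tip",.0837),("shank",.0537),("collar",.022)):
    X=tcp+M@[.005,0,d]; print(n,X.round(4),"scene",proj(S,X).round(1),"top",proj(T,X).round(1),"wrist",proj(W,X).round(1))
for nm,c,im,b in(("s",S,s,(150,165,200,215)),("t",T,t,(265,105,312,145)),("w",W,w,None)):
    for q in mask(im,*YEL,b)[:2]: print(nm,q[0],q[1],onz(c,q[2][0],.212).round(4),q[2][1])
g=np.array([.663,.014,.212]); print("guide est proj",proj(S,g),proj(W,g))
h=cv2.cvtColor(s,cv2.COLOR_RGB2HSV)
u=proj(S,tcp+M@[.005,0,.06]).round().astype(int)
for y in range(u[1]-14,u[1]+14,2):
    xs=[x for x in range(u[0]-12,u[0]+13) if h[y,x,1]<70 and h[y,x,2]>70]; print(y,xs[:1],xs[-1:],len(xs),end=' | ')
go((.668,.0125,.345))
E
python3 look.py 8
```

```text
tip [0.6624 0.0128 0.2608] scene [170.3 172.5] top [288.7 121.2] wrist [254.4 192.7]
shank [0.6625 0.0128 0.2908] scene [168.4 163.2] top [289.7 117. ] wrist [254.2 207.4]
collar [0.6625 0.0127 0.3225] scene [166.4 153. ] top [290.8 112.3] wrist [254.1 227.9]
s [173.5 189.9] [159, 177, 29, 27, 464] [0.6695 0.0218 0.212 ] (23.397613525390625, 23.211917877197266)
w [256.3 173.1] [223, 149, 66, 55, 2420] [0.6636 0.0134 0.212 ] (54.0, 65.0)
w [471.7 287.5] [465, 282, 15, 12, 138] [0.8489 0.1959 0.212 ] (11.0, 14.0)
guide est proj [173.27033178 187.19243595] [255.95018076 175.24877724]
151 [158] [174] 11 | 153 [157] [174] 12 | 155 [158] [174] 17 | 157 [160] [171] 12 | 159 [164] [169] 6 | 161 [165] [170] 6 | 163 [166] [170] 5 | 165 [166] [171] 6 | 167 [167] [171] 5 | 169 [168] [170] 3 | 171 [169] [170] 2 | 173 [] [] 0 | 175 [] [] 0 | 177 [179] [181] 3 | tcp [0.6673 0.0112 0.3445] yawY 1.27 shift units(25mm) x,y,z: [-0.01  0.06 -0.02] t 12.4333
```

Call:
{"fn": "arm_command", "kwargs": {
  "steps": [0,-0.04,0.03,0.6,0,0,0,0,0.6,0,0,0,0,0.5,0,0,0,0,0.25,0,0,0,0,0.25,0,0,0,0,0.25,0,0,0,0,0.25,0]
}}

```text
time: 13.02
eef_pos: [0.6698, 0.0117, 0.2784]
tcp_rot: [0.15, 0.989, 0.001, 0.001]
contact_force: [0.8, 2.2, -0.2]
opening: 0.277
finger_force: 58.5
```

Call:
{"fn": "arm_command", "kwargs": {
  "steps": [0,0,0,0.2,0,0,0,0,0.25,0,0,0,0,0.25,0,0,0,0,0.25,0,0,0,0,0.25,0,0,0,0,0.2,0]
}}

```text
time: 13.52
eef_pos: [0.6693, 0.0112, 0.2419]
tcp_rot: [0.15, 0.989, 0.001, 0.0]
contact_force: [1.8, 5.5, 1.1]
opening: 0.275
finger_force: 58.5
```

Call:
{"fn": "arm_command", "kwargs": {
  "steps": [0,0,0.06,0.1,0,0,0,0.04,0.08,0,0,0,0,0.08,0,0,0,0,0.04,0]
}}

```text
time: 13.85
eef_pos: [0.6698, 0.0119, 0.2376]
tcp_rot: [0.15, 0.989, -0.001, 0.0]
contact_force: [-4.2, 1.5, 10.2]
opening: 0.282
finger_force: 59.8
```

Call:
{"fn": "arm_command", "kwargs": {
  "steps": [60,0,0,0,0,60,0,0,0,0,60,0,0,0,0,60,0,0,0,0,60,0,0,-0.3,0,60,0,0,-0.6,0,60,0,0,-0.9,0,60,0,0,-0.9,0]
}}

```text
time: 14.52
eef_pos: [0.6694, 0.0128, 0.3024]
tcp_rot: [0.15, 0.989, -0.0, -0.001]
contact_force: [-0.4, 1.7, 0.2]
opening: 0.602
finger_force: 0.0
```

Call:
{"fn": "arm_command", "kwargs": {
  "steps": [60,0,0,-0.9,0,60,0,0,-0.9,0,60,0.5,0.5,-0.9,0,60,0.8,0.8,-0.5,0,60,0.8,0.8,0,0,60,0.8,0.8,0,0,60,0.5,0.5,0,0,60,0,0,0,0]
}}

```text
time: 15.18
eef_pos: [0.6125, 0.1223, 0.3836]
tcp_rot: [0.148, 0.989, 0.0, 0.0]
contact_force: [0.8, -0.1, 0.0]
opening: 0.598
finger_force: 0.0
```

Run:
```python
from h import *
T,t=grab('top','t9.png');S,s=grab('scene','s9.png')
cv2.imwrite('pics/c9.png',np.hstack([cv2.resize(s[110:260,140:290],(390,390)),cv2.resize(t[80:240,230:390],(390,390))])[:,:,::-1])
a=mask(s,*GRN,(150,140,200,200));print([(q[0],q[1]) for q in a[:2]])
for z in(0.219,.267,.274): print(z,proj(S,(.664,.0145,z)))
for n,c,im,b in(("t",T,t,(300,150,370,215)),("s",S,s,(150,120,240,200))):
    for q in mask(im,*RED,b)[:1]: print(n,q[0],onz(c,q[2][0],.12))
go((.66,.01,.35))
```

```text
[(array([170.3, 175.6]), [165, 166, 11, 21, 170])]
0.219 [172.67413506 185.48334228]
0.267 [169.82975289 171.26237346]
0.274 [169.39910212 169.10926223]
t [332.5 195.1] [ 0.50488915 -0.11635974  0.12      ]
s [192.6 164.3] [ 0.51138663 -0.11079156  0.12      ]
tcp [0.6138 0.1197 0.3829] yawY 1.27 shift units(25mm) x,y,z: [-3.06 -3.64  1.32] t 15.2833
```

View pics/c9.png

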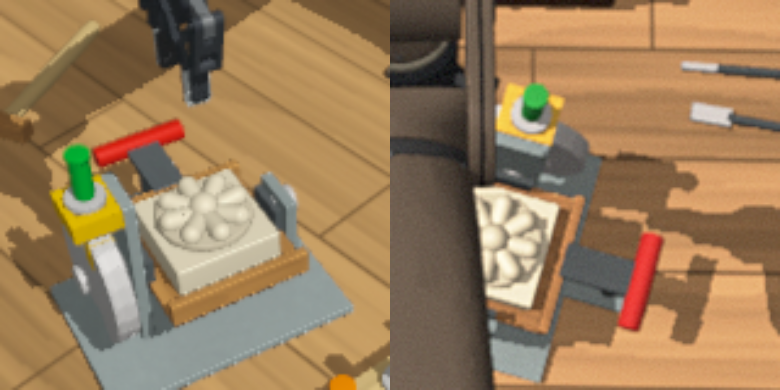

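The pin stands home with its collar on the yellow guide (scene crop (85,195)). The cradle is level, with the bar unmoved at (332,195) in the top view, and the gripper is clear.

```bash
python3 -c "
from h import *
print(ctrl.sign_off())"
```

```text
the job is handed in; nothing more can be done
None
```

The job is handed in: the cradle is level on its stop, the green pin is fully home in the yellow guide and let go, and the gripper is clear, at about 15 s; the three purple look-alikes toppled on their own, and one lying against the green pin slid onto the table when I lifted it.

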